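# Scrub the cup, then hold the brush through the splash guard to drip

## Robot

A 6-joint arm with a two-finger parallel gripper is mounted at the origin on a cart in front of the work surface, level with it; the furniture and walls round the work are solid. World frame = base frame: x ahead of the robot, y to its left, z up, the work surface at z = 0. Lengths are in mm, angles in rad, forces in N, time in s.
With the tool pointing down it reaches from about 275 to 1000 mm from the base axis. Payload 8.4 kg.
Tool frame: the origin (TCP) lies between the finger pads; the fingertips stand r.finger_overhang ahead of it and the grasp point (between the pads) is the TCP (r.finger_overhang is the distance from the TCP to the fingertips, in mm); z points along the fingers, y is the line along which they close (so a half turn about z gives the same grasp; the last joint's range is limited). The gripper opens to 85 mm and grips with 20 to 120 N. Pads are 22 mm wide; open, the fingers measure 114 mm over their backs; the gripper's body (76 mm by 85 mm) begins 54 mm behind the grasp point. The pads swing forward as they close: fully open they stand 13 mm farther back than shut.
Start: joints at [-1.266, 0.353, 1.633, -0, 1.155, -0.002], TCP at [188.755, -595.819, 250.281] pointing down, gripper open.
Joint ranges: [-2.63, 2.63], [-0.92, 2.1], [0.06, 2.66], [-1.3, 4.44], [0, 2.69], [-3.02, 3.02]. Speed limits (rad/s): [2.22, 2.22, 2.79, 3.14, 3.14, 3.14].

## Interface

Orientations are given as [roll, pitch, yaw] about the fixed x, y, z axes, in that order (R = Rz(yaw) Ry(pitch) Rx(roll)).
In Python, from rig import r, cams, sign_off gives the robot as it stands.
- The arm moves only by the shell command python3 -m crank 'ROWS' [FORCE]. ROWS is JSON, a list of rows, each a list of 7 numbers: the shift along the tool's x, y, z in m, then the turn, a rotation vector about the tool's x, y, z in rad, then the closure, from 0 (fully open) to 1 (shut). In form: [[dx, dy, dz, ax, ay, az, gripper], ...]. A call has 1 to 5 rows; each row is the pose to reach, as a shift and turn from the pose commanded when the call began, along the tool's axes at that moment; what a row does not reach only later rows make up. A row lasts 1/10 s, in which the tool goes at most 50 mm and 8.59 degrees, less where a joint would pass 70% of its speed; a pose out of reach is approached as far as the arm can. A call with a gripper value outside its range is refused whole. The fingers move at their own pace and stop on an object; FORCE is the grip in N (left out, the last holds). Time passes only in rows, so rows that repeat a pose let the fingers close. It gives the time, the measured TCP pose, the force, the opening and the grip force at its end, in the units of the state.
- r.sense(): the state, without advancing time (a new reading comes with each control period).
- cams.grab_frame(name): name is "side" or "top" or "wrist"; returns a dict with "image" (420x560x3 uint8, red, green, blue), "fx", "fy", "cx", "cy" (pixels), "position" and "orientation" of the camera in the world. Camera axes: x right, y down, z forward; pixel columns grow to the right and rows downward; lengths in mm; the calibration is good to about 2 mm. A picture is of the moment at which its call begins. There is no depth.
- sign_off(): hands the job in; it is judged then, once.
The state is a dict: "clock": time; "qpos": joint angles; "qvel": joint speeds; "joint_efforts": joint torques, N m; "eef_pos": TCP position; "tcp_rot": TCP orientation; "contact_force": force on the tool from outside, world axes, zero at the start; "wrist_torque": the same for the moment, N m; "opening": opening from 0.0 (shut) to 1.0 (fully open); "grasp_force": force on a finger pad.
Only numpy, scipy, OpenCV 4.12 (cv2) and the standard library are available. Lean on these libraries where they do the work, as an engineer would, in place of code of your own. Each camera call takes 0.05 s, during which the arm holds its last target. There are 200 camera calls.

## Task

Take the scrubbing brush out of its holder and scrub the black cup with it: down to the bottom of the cup, up by about two thirds of the cup's height, and down to the bottom again, leaving the cup standing where it is. Then tilt the brush and put it, head first and sloping downwards, through the window of the splash guard from the robot's side, until its whole head is past the panel and over the drip tray while the handle stays on the robot's side. Finish while still holding it there, still and touching neither guard nor tray, and leave the other things alone.

Things in the scene. Friction and masses are not known exactly. Their poses are not given: they have to be found in the camera images.
- brush: Loose scrubbing brush, 220 mm, 0.06-0.12 kg, round; starts upright, head down, in its holder, tip 8 mm above the worktop. Origin: middle of the flat lower end (tip); z axis from tip to handle. From the tip: ribbed dark rubber head (rigid) 31 mm diameter to 55 mm; steel shaft 8 mm diameter to 135 mm; round light-wood handle 22 mm diameter to 220 mm. A 30 N grip is fine.
- brush_neck (a point): point on the brush's axis at the upper end of its head, 55 mm from the tip
- brush_grip (a point): point on the brush's axis in the handle, 185 mm from the tip (35 mm below the handle's end); a good place to grip
- brush_holder: white ceramic brush holder, fixed to the worktop: upright tube, 45 mm outer and 36 mm inner diameter, 70 mm high, bore floor at 8 mm, on a round foot 88 mm across. Origin: centre of its underside, z up. Lift the brush straight up by over 70 mm to clear it.
- cup: black enamel cup without handle, loose, 0.18 kg, 75 mm across the rim, 96 mm high, inner floor 5 mm above its underside; clear inner radius about 25 mm at the bottom, 30 mm at the rim. It stands upright. Origin: centre of its underside, z up.
- splash_guard: Fixed upright steel panel, 180 mm wide (y), 260 high, 8 thick (x), with one window 60 mm wide and 90 mm high, lower edge at 90 mm, upper at 180 mm. Behind it (local x 4 to 109 mm) a white drip tray 18 mm high. Origin: under the middle of the panel at worktop height; x points through the window from the robot's side to the tray, z up.
- window (a point): centre of the window, in the middle of the panel's thickness, 135 mm above the worktop; axes as the splash guard's
- lemon: yellow lemon, about 78x55x56 mm, lying on the worktop; bystander, leave alone (origin at the centre of its underside)
- onion: brown onion, about 75 mm across and 77 mm high; bystander, leave alone (origin at the centre of its underside)
- jar_honey: honey jar with a black lid, 63 mm across, 94 mm high; bystander, leave alone (origin at the centre of its underside)
Things that resemble listed ones, but are neither listed nor needed, are in the scene too. There is more than one size of the brush; the one meant has the size given above.

How it is judged:
By the outcome, as a careful person would: the job done as asked, in the order asked, and still so for the second after the job is handed in, while the arm keeps its last pose, push and grip.
It also fails if it takes over 48 s, if anything falls off the work surface, if the arm or the gripper's body presses on something with over 40 N, if the wrist force passes 120 N, or if a joint passes its speed limit or range.

## Working session

There is one attempt and no reset: what is moved stays moved. The work goes in short steps, Python scripts to look and compute and a shell command to move; the robot and the scene stay as the last step left them, time stands still between calls to the robot, and variables do not carry over. Pictures are saved under pics/ and viewed, at most 10 in all, crops included, and the job is handed in when it is done.

```bash
mkdir -p pics; ls; python3 - <<'E'
from rig import r,cams
import cv2
s=r.sense();print(s['clock'],s['eef_pos'],s['tcp_rot'],r.finger_overhang,s['opening'])
for n in('top','side'):
    f=cams.grab_frame(n);cv2.imwrite(f'pics/{n}0.png',f['image'][...,::-1])
    print(n,[f[k] for k in('fx','fy','cx','cy','position','orientation')])
E
```

```text
pics
0.0 [ 188.6315884  -595.38560952  249.53912567] [-3.14021516e+00 -3.11292145e-05  3.06781264e-01] 19.0 0.9990543019532934
top [419.0443985324051, 419.0443985324051, 279.5852806633628, 204.38264192645264, array([ 337.76246719,  -22.18323095, 1026.62696187]), array([-2.93422563,  0.00612649, -1.47860744])]
side [444.770423769711, 444.770423769711, 275.50102933747286, 212.2930034843055, array([ 475.58423938, -965.1217556 ,  612.58088037]), array([-2.03995142e+00,  1.93030659e-03, -7.47764955e-02])]
```

View pics/top0.png

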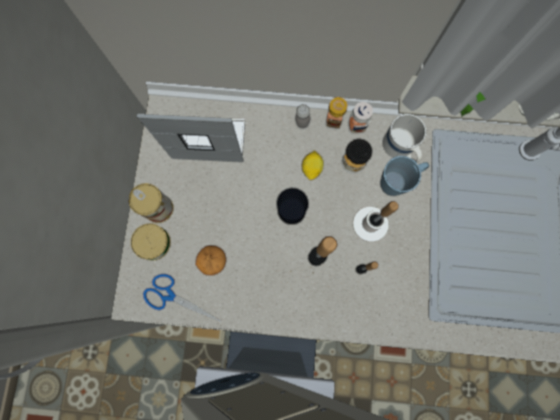

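View pics/side0.png

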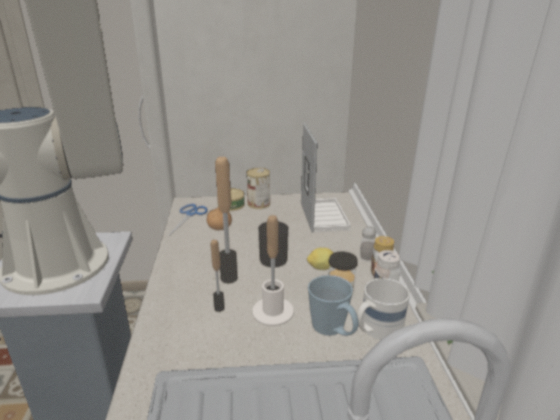

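The top view shows three brush candidates: one in the white holder at (376,217), handle end (392,207); a large one standing free at (318,256)/(327,245); and a small one at (362,268). The medium brush in the holder fits the description. The black cup is at (292,206) and the guard window at (197,142). I'll check both in an enlarged crop.

```bash
cat > h.py <<'E'
import numpy as np, cv2
from scipy.spatial.transform import Rotation as R
from rig import r,cams
def M(o): return R.from_euler('xyz',o).as_matrix()
def ray(f,u,v):
    d=M(f['orientation'])@np.array([(u-f['cx'])/f['fx'],(v-f['cy'])/f['fy'],1]); return np.array(f['position']),d
def onz(f,u,v,z):
    p,d=ray(f,u,v); return p+d*(z-p[2])/d[2]
def proj(f,P):
    c=M(f['orientation']).T@(np.asarray(P,float)-f['position']); return np.array([f['fx']*c[0]/c[2]+f['cx'],f['fy']*c[1]/c[2]+f['cy']])
def tri(*obs):
    A=np.zeros((3,3));b=np.zeros(3)
    for f,u,v in obs:
        p,d=ray(f,u,v);d/=np.linalg.norm(d);Q=np.eye(3)-np.outer(d,d);A+=Q;b+=Q@p
    return np.linalg.solve(A,b)
E
python3 - <<'E'
import cv2,numpy as np
t=cv2.imread('pics/top0.png');s=cv2.imread('pics/side0.png')
def c(im,x,y,w,h,k): return cv2.resize(im[y:y+h,x:x+w],None,fx=k,fy=k,interpolation=cv2.INTER_CUBIC)
# left: top brush area (340,190,80x100 x5 =400x500?) use 4
a=c(t,340,190,80,60,5); b=c(t,265,180,80,60,5); g=c(t,135,105,120,64,3.33)[:,:400]; d=c(s,235,205,80,120,5)
d=c(s,230,210,80,60,5)
out=np.zeros((600,800,3),np.uint8)
out[:300,:400]=a;out[:300,400:]=b
x=c(t,135,105,115,65,3.45)[:300,:400];out[300:300+x.shape[0],:x.shape[1]]=x
x=c(s,230,205,100,75,4);x=c(s,240,210,66,100,3);out[300:600,400:400+x.shape[1]]=x
x=c(s,290,120,66,100,3);out[300:600,600:600+x.shape[1]]=x
cv2.imwrite('pics/crop1.png',out)
E
```

```text
(no output)
```

View pics/crop1.png

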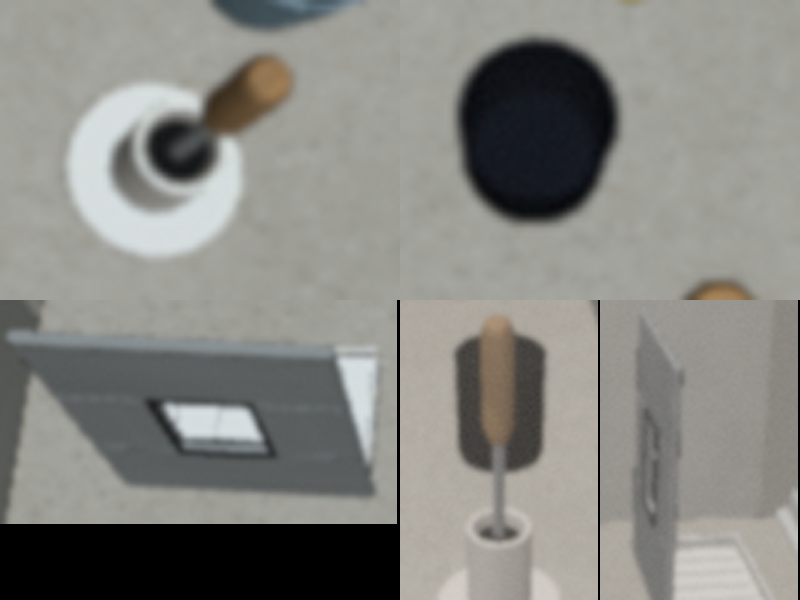

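The crop confirms a medium brush in the holder. In the top image, the tube top is at (375,219.5) and the handle end at (393.5,205). The cup rim centre is at (292.4,203.2). The guard's lower corners are at (172,158.6) and (242.8,161.2).

```bash
python3 - <<'E'
from h import *
np.set_printoptions(precision=1,suppress=True)
f=cams.grab_frame('top');s=cams.grab_frame('side')
print('foot',onz(f,371,224,3),'tube',onz(f,375.2,219.6,70),'hend',onz(f,393.5,205.2,228))
print('tri hend',tri((f,393.5,205.2),(s,272.7,218)))
print('cup',onz(f,292.4,203.2,96), 'bot',onz(f,292.3,208,0))
print('cup side rim',onz(s,240+101/3,210+52/3,96))
for n,u,v,z in(('bl',172.1,158.6,0),('br',242.8,161.2,0),('tl',139.3,118,260),('tr',232.1,121.5,260),('wul',177.9,134,180),('wur',207.5,135.1,180),('wll',188,149.9,90),('wlr',214.4,150.5,90)):print(n,onz(f,u,v,z))
for n,u,v in(('lemon',313,165),('jar',358,155),('onion',211,260)):print(n,onz(f,u,v,30))
print('bigbrush',onz(f,318,257,20),onz(f,329,243,300))
print(s['position'], r.sense()['clock'])
E
```

```text
foot [ 522.8 -225.4    3. ] tube [ 521.9 -221.3   70. ] hend [ 523.1 -222.5  228. ]
tri hend [ 524.6 -223.6  223.7]
cup [537.6 -27.2  96. ] bot [546.  -28.5   0. ]
cup side rim [540.3 -28.3  96. ]
bl [646.8 289.8   0. ]
br [656.2 108.2   0. ]
tl [645.2 286.9 260. ]
tr [654.2 104.9 260. ]
wul [648.4 230.7 180. ]
wur [651.6 167.1 180. ]
wll [644.3 228.2  90. ]
wlr [648.4 166.1  90. ]
lemon [652.8 -70.1  30. ]
jar [ 688.8 -179.6   30. ]
onion [397.3 152.5  30. ]
bigbrush [428.4 -99.8  20. ] [429.1 -95.5 300. ]
[ 475.6 -965.1  612.6] 0.2
```

```bash
cat >> h.py <<'E'
def rel(P,yaw,tilt=0,log=True):
    """shift (m) and rotvec in current tool axes to reach world P, tool down with yaw, tilted forward (towards yaw) by tilt from vertical"""
    s=r.sense(); T=M(s['tcp_rot']); 
    G=R.from_euler('z',yaw).as_matrix()@R.from_euler('y',-tilt).as_matrix()@np.diag([1,-1,-1.])
    d=T.T@(np.asarray(P,float)-s['eef_pos'])/1000; w=R.from_matrix(T.T@G).as_rotvec()
    print('t',round(s['clock'],2),'pos',np.round(s['eef_pos'],1),'zaxis',np.round(T[:,2],3),'shift',np.round(d,4),'turn',np.round(w,3),'F',np.round(s['contact_force'],1),'q',np.round(s['qpos'],4).tolist(),'op',round(s['opening'],2),'gf',round(s['grasp_force'],1))
    return d,w
E
python3 - <<'E'
from h import *
print([k for k in dir(r) if k[0]!='_'])
rel((523,-223,340),0.05)
E
```

```text
['MotionError', 'finger_overhang', 'sense']
t 0.2 pos [ 188.7 -595.5  249.8] zaxis [-0.     0.001 -1.   ] shift [ 0.4312 -0.2543 -0.0899] turn [-0.001  0.     0.257] F [ 0.5 -0.4 -0.3] q [-1.2664, 0.3534, 1.6339, -0.0, 1.1552, -0.0024] op 1.01 gf 0.0
```

```bash
python3 -m crank '[[0.03,-0.018,-0.03,0,0,0.02,0],[0.07,-0.042,-0.05,0,0,0.07,0],[0.11,-0.065,-0.07,0,0,0.12,0],[0.15,-0.088,-0.09,0,0,0.17,0],[0.19,-0.112,-0.09,0,0,0.22,0]]'; python3 - <<'E'
from h import *
rel((523,-223,340),0.05)
E
```

```text
clock: 0.7
eef_pos: [337.6, -431.3, 343.1]
tcp_rot: [3.138, -0.002, 0.084]
contact_force: [0.9, -0.9, 0.3]
opening: 1.002
grasp_force: 0.0
t 0.7 pos [ 337.6 -431.3  343.1] zaxis [ 0.003 -0.004 -1.   ] shift [ 0.2022 -0.192   0.0029] turn [ 0.004 -0.003  0.034] F [ 0.9 -0.9  0.3] q [-0.9094, 0.1515, 1.6906, 0.0, 1.2951, 0.5773] op 1.0 gf 0.0
```

```bash
python3 -m crank '[[0.04,-0.03,0,0,0,0.03,0],[0.08,-0.07,0,0,0,0.03,0],[0.12,-0.11,0,0,0,0.03,0],[0.16,-0.15,0,0,0,0.03,0],[0.185,-0.175,0,0,0,0.03,0]]'; python3 - <<'E'
from h import *
rel((523,-223,340),0.05)
f=cams.grab_frame('wrist')
cv2.imwrite('pics/w1.png',f['image'][...,::-1])
for z in(8,70,228): print(proj(f,(523,-223,z)))
rel((523,-223,193),0.05)
E
```

```text
clock: 1.2
eef_pos: [502.9, -243.3, 340.3]
tcp_rot: [3.141, -0.0, 0.057]
contact_force: [0.0, -1.3, 0.4]
opening: 0.999
grasp_force: 0.0
t 1.2 pos [ 502.9 -243.3  340.3] zaxis [ 0. -0. -1.] shift [ 0.0213 -0.0191  0.0003] turn [ 0.    -0.     0.007] F [ 0.  -1.3  0.4] q [-0.4533, 0.174, 1.6696, -0.0001, 1.2979, 1.0607] op 1.0 gf 0.0
[265.82682439 149.18155617]
[263.50308653 154.76137351]
[252.31650589 181.62287016]
t 1.25 pos [ 507.  -238.1  340.3] zaxis [ 0.003  0.003 -1.   ] shift [ 0.0164 -0.0137  0.1474] turn [-0.003 -0.003  0.009] F [3.2 3.5 0.2] q [-0.4443, 0.176, 1.6673, 0.0045, 1.2972, 1.0661] op 1.0 gf 0.0
```

View pics/w1.png

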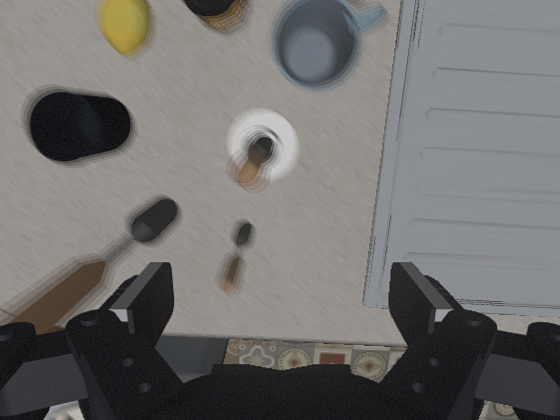

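The wrist view, blurred by motion, shows the brush's end at about (250,178) against a predicted (252,182), so the position holds. The big brush at lower left must be kept clear of. I'll centre above the brush and check again at rest.

```bash
python3 -m crank '[[0.01,-0.009,0,0,0,0,0],[0.013,-0.0125,0.03,0,0,0.005,0],[0.013,-0.0125,0.06,0,0,0.005,0],[0.013,-0.0125,0.075,0,0,0.005,0],[0.013,-0.0125,0.075,0,0,0.005,0]]'; python3 - <<'E'
from h import *
rel((523,-223,193),0.05)
f=cams.grab_frame('wrist')
cv2.imwrite('pics/w2.png',cv2.resize(f['image'][100:310,140:420,::-1],None,fx=2.8,fy=2.8))
for z in(8,70,228): print(proj(f,(523,-223,z)))
print(f['position'],f['orientation'])
rel((523,-223,193),0.05)
E
```

```text
clock: 1.75
eef_pos: [512.6, -232.0, 262.9]
tcp_rot: [-3.14, 0.004, 0.051]
contact_force: [0.6, 0.8, 0.3]
opening: 0.993
grasp_force: 0.0
t 1.75 pos [ 512.6 -232.   262.9] zaxis [-0.004  0.002 -1.   ] shift [ 0.0112 -0.0083  0.0698] turn [-0.002  0.004  0.001] F [0.6 0.8 0.3] q [-0.4275, 0.2466, 1.7522, -0.0003, 1.1474, 1.0925] op 0.99 gf 0.0
[273.59755927 165.21270526]
[272.06335291 175.37087056]
[263.17730884 234.20644006]
[ 578.5210076  -228.79026163  385.85211192] [ 2.87650141e+00  2.61569699e-03 -1.52016462e+00]
t 1.8 pos [ 513.4 -232.4  264.5] zaxis [-0.002  0.001 -1.   ] shift [ 0.0102 -0.0088  0.0715] turn [-0.001  0.002  0.001] F [-0.3  0.7 -0.1] q [-0.4275, 0.2452, 1.7501, -0.0003, 1.1485, 1.0925] op 1.0 gf 0.0
```

View pics/w2.png

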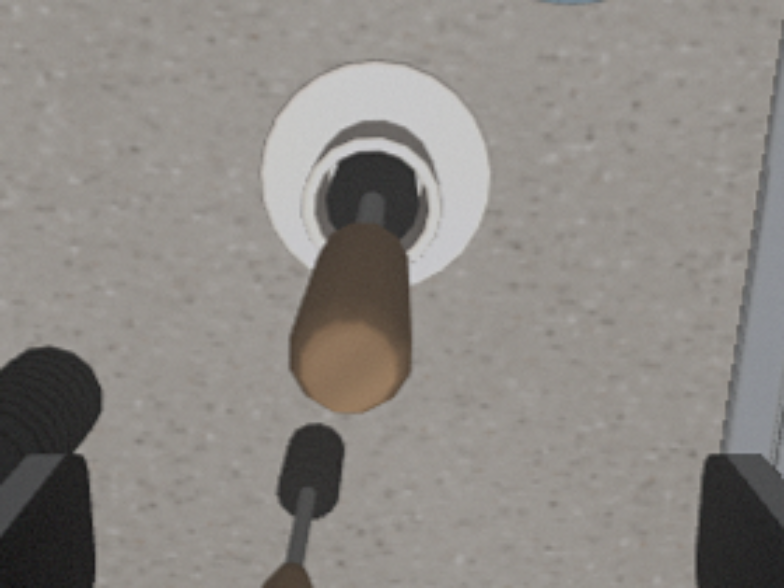

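The handle end is at (265,230.7), the foot centre at (274.3,161.8) and the tube top at (272.9,174.3), all close to prediction. The tip is properly down in the holder.

```bash
python3 - <<'E'
from h import *
f=cams.grab_frame('wrist')
print(onz(f,265,230.7,228),onz(f,274.3,161.8,4),onz(f,272.9,174.3,70))
rel((523.5,-223.5,193),0.05)
E
```

```text
[ 525.13262981 -224.12870069  228.        ] [ 527.30765622 -224.11506244    4.        ] [ 525.01211742 -224.22762806   70.        ]
t 1.85 pos [ 514.1 -232.6  265.6] zaxis [-0. -0. -1.] shift [ 0.0099 -0.0086  0.0726] turn [0.    0.    0.001] F [ 1.6 -0.1  0.3] q [-0.4274, 0.2442, 1.7488, -0.0002, 1.1488, 1.0925] op 1.0 gf 0.0
```

```bash
python3 -m crank '[[0.011,-0.0082,0,0,0,0,0],[0.011,-0.0082,0,0,0,0,0],[0.011,-0.0082,0.02,0,0,0,0],[0.011,-0.0082,0.035,0,0,0,0],[0.011,-0.0082,0.035,0,0,0,0]]'; python3 - <<'E'
from h import *
rel((524.8,-224,193),0.05)
E
```

```text
clock: 2.35
eef_pos: [524.2, -222.6, 229.1]
tcp_rot: [-3.141, 0.002, 0.052]
contact_force: [0.2, -0.4, -0.3]
opening: 1.0
grasp_force: 0.0
t 2.35 pos [ 524.2 -222.6  229.1] zaxis [-0.002  0.001 -1.   ] shift [0.0006 0.0014 0.0361] turn [-0.001  0.002  0.002] F [ 0.2 -0.4 -0.3] q [-0.4043, 0.2901, 1.7738, -0.0001, 1.0799, 1.1144] op 1.0 gf 0.0
```

```bash
python3 -m crank '[[0.0005,0.001,0.02,0,0,0,0],[0.0005,0.001,0.036,0,0,0,0],[0.0005,0.001,0.036,0,0,0,0],[0.0005,0.001,0.036,0,0,0,0.4],[0.0005,0.001,0.036,0,0,0,0.8]]' 30;  python3 -m crank '[[0,0,0,0,0,0,0.9],[0,0,0,0,0,0,1],[0,0,0,0,0,0,1],[0,0,0,0,0,0,1],[0,0,0,0,0,0,1]]' 30; python3 - <<'E'
from h import *
rel((524.8,-224,300),0.05)
E
```

```text
clock: 2.85
eef_pos: [526.2, -224.5, 195.8]
tcp_rot: [3.141, -0.002, 0.052]
contact_force: [-0.4, 0.6, -0.6]
opening: 0.69
grasp_force: 0.0
clock: 3.35
eef_pos: [525.7, -224.2, 194.9]
tcp_rot: [3.141, -0.001, 0.052]
contact_force: [-0.0, 1.4, 5.6]
opening: 0.25
grasp_force: 29.3
t 3.35 pos [ 525.7 -224.2  194.9] zaxis [ 0.001 -0.    -1.   ] shift [-0.0008 -0.0002 -0.1051] turn [ 0.    -0.001  0.002] F [-0.   1.4  5.6] q [-0.4059, 0.3299, 1.8027, 0.0004, 1.008, 1.113] op 0.25 gf 29.3
```

```bash
python3 -m crank '[[0,0,-0.01,0,0,0,1],[0,0,-0.03,0,0,0,1],[0,0,-0.055,0,0,0,1],[0,0,-0.08,0,0,0,1],[0,0,-0.1,0,0,0,1]]';  python3 -m crank '[[0,0,-0.02,0,0,0,1],[0,0,-0.025,0,0,0,1],[0,0,-0.025,0,0,0,1]]'; python3 - <<'E'
from h import *
rel((540,-28,315),0.05)
for n in('side','wrist'):
    f=cams.grab_frame(n)
    if n=='side':
        cv2.imwrite('pics/s1.png',cv2.resize(f['image'][60:360,190:390,::-1],None,fx=2,fy=2));p=r.sense()['eef_pos']
        for z in(35,-185): print(proj(f,p+[0,0,z]))
    else: cv2.imwrite('pics/w3.png',f['image'][...,::-1]);[print(proj(f,c)) for c in((540,-28,96),(540,-28,0))]
E
python3 -c "
import cv2,numpy as np
a=cv2.imread('pics/s1.png');b=cv2.imread('pics/w3.png')
o=np.zeros((600,800,3),np.uint8);o[:,:400]=a;o[:300,400:]=cv2.resize(b,(400,300));o[300:,400:]=cv2.resize(b[40:190,0:200],(400,300));cv2.imwrite('pics/m3.png',o)"
```

```text
clock: 3.85
eef_pos: [525.4, -224.3, 296.2]
tcp_rot: [3.141, -0.001, 0.052]
contact_force: [0.4, 0.7, -0.7]
opening: 0.25
grasp_force: 29.5
clock: 4.15
eef_pos: [525.5, -224.3, 319.9]
tcp_rot: [3.141, -0.001, 0.052]
contact_force: [0.6, -0.4, -1.0]
opening: 0.251
grasp_force: 29.5
t 4.15 pos [ 525.5 -224.3  319.9] zaxis [ 0.001 -0.001 -1.   ] shift [ 0.0246 -0.1953  0.0048] turn [ 0.001 -0.001  0.002] F [ 0.6 -0.4 -1. ] q [-0.406, 0.2089, 1.671, -0.0001, 1.2603, 1.1131] op 0.25 gf 29.5
[272.35706639 152.33743059]
[272.92783213 258.43350828]
[ 77.88841682 156.28156943]
[120.93901134 147.01261241]
```

View pics/m3.png

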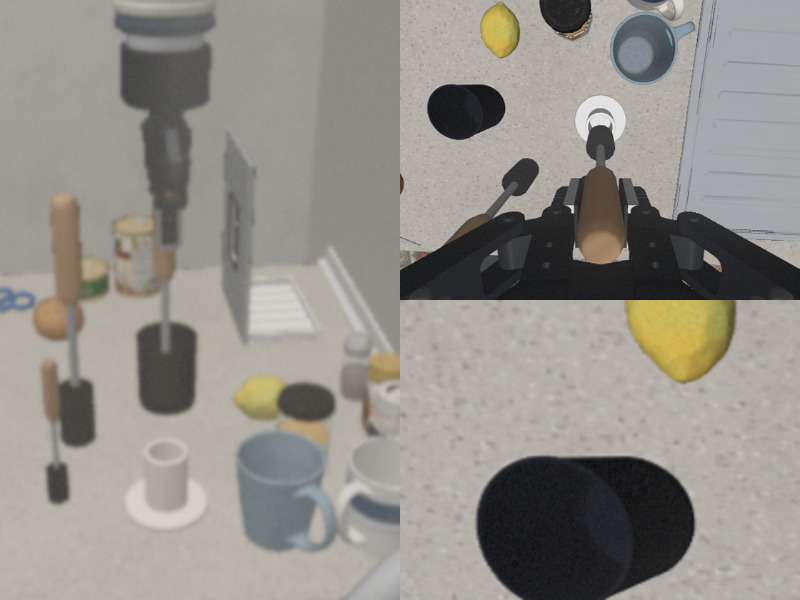

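The brush hangs straight in the grip. The cup rim centre is at (77.7,156.8) in the wrist view against a predicted (77.9,156.3), so the cup is at (540,-28). I'll carry the brush over it.

```bash
python3 -m crank '[[0.002,-0.015,0,0,0,0,1],[0.006,-0.045,0,0,0,0,1],[0.01,-0.08,0,0,0,0,1],[0.014,-0.115,0,0,0,0,1],[0.018,-0.145,0,0,0,0,1]]';  python3 -m crank '[[0.004,-0.03,0,0,0,0,1],[0.006,-0.05,0,0,0,0,1],[0.006,-0.05,0,0,0,0,1]]'; python3 - <<'E'
from h import *
rel((540,-28,194),0.05)
D=[(.3534,1.6339,624.7,249.8),(.1515,1.6906,547.7,343.1),(.174,1.6696,558.7,340.3),(.2466,1.7522,562.7,262.9),(.2901,1.7738,569.5,229.1),(.3299,1.8027,571.5,194.9),(.2089,1.671,571.4,319.9)]
A=[];b=[]
for q2,q3,rr,z in D:
    s=q2+q3;A+=[[1,0,np.sin(q2),np.sin(s),np.cos(s)],[0,1,np.cos(q2),np.cos(s),-np.sin(s)]];b+=[rr,z]
x,res,_,sv=np.linalg.lstsq(np.array(A),np.array(b),rcond=None);print(x,res,sv)
E
```

```text
clock: 4.75
eef_pos: [535.0, -76.0, 318.2]
tcp_rot: [-3.141, 0.002, 0.052]
contact_force: [0.5, 0.8, -0.6]
opening: 0.248
grasp_force: 29.5
clock: 5.05
eef_pos: [538.6, -25.3, 318.3]
tcp_rot: [-3.14, 0.002, 0.054]
contact_force: [0.6, 0.7, -0.7]
opening: 0.251
grasp_force: 29.6
t 5.05 pos [538.6 -25.3 318.3] zaxis [-0.002  0.001 -1.   ] shift [0.0015 0.0029 0.1243] turn [-0.001  0.002  0.004] F [ 0.6  0.7 -0.7] q [-0.0503, 0.1589, 1.7362, 0.001, 1.2483, 1.4657] op 0.25 gf 29.6
[ 2.62755027e-01 -2.49737194e+01  5.66164091e+02  4.95590465e+02
  6.10818131e+01] [3.74060764] [4.57762805 3.73654435 0.19653752 0.19554117 0.08181932]
```

```bash
python3 -m crank '[[0.0015,0.002,0,0,0,0.003,1],[0.0015,0.002,0.01,0,0,0.003,1],[0.0015,0.002,0.03,0,0,0.003,1],[0.0015,0.002,0.05,0,0,0.003,1],[0.0015,0.002,0.06,0,0,0.003,1]]'; python3 - <<'E'
from h import *
rel((540,-28,194),0.05)
E
python3 -m crank '[[0,0,0.015,0,0,0,1],[0,0,0.035,0,0,0,1],[0,0,0.05,0,0,0,1],[0,0,0.055,0,0,0,1],[0,0,0.055,0,0,0,1]]'; python3 - <<'E'
from h import *
rel((540,-28,194),0.05)
f=cams.grab_frame('top');cv2.imwrite('pics/t2.png',cv2.resize(f['image'][150:250,240:340,::-1],None,fx=4,fy=4))
E
```

```text
clock: 5.55
eef_pos: [539.6, -31.0, 256.8]
tcp_rot: [-3.141, 0.003, 0.047]
contact_force: [0.0, -0.1, -1.3]
opening: 0.246
grasp_force: 29.6
t 5.55 pos [539.6 -31.  256.8] zaxis [-0.003  0.    -1.   ] shift [ 0.0007 -0.003   0.0628] turn [-0.     0.003 -0.003] F [ 0.  -0.1 -1.3] q [-0.0601, 0.2168, 1.8054, -0.0002, 1.1224, 1.4634] op 0.25 gf 29.6
clock: 6.05
eef_pos: [540.4, -30.5, 203.6]
tcp_rot: [-3.141, 0.001, 0.048]
contact_force: [-0.5, -0.2, -1.2]
opening: 0.246
grasp_force: 29.6
t 6.05 pos [540.4 -30.5 203.6] zaxis [-0.001  0.    -1.   ] shift [-0.0003 -0.0025  0.0096] turn [-0.     0.001 -0.002] F [-0.5 -0.2 -1.2] q [-0.0592, 0.2762, 1.8575, -0.0, 1.0094, 1.4635] op 0.25 gf 29.6
```

```bash
python3 -m crank '[[0,-0.0025,0.003,0,0,0,1],[0,-0.0025,0.006,0,0,0,1],[0,-0.0025,0.008,0,0,0,1],[0,-0.0025,0.009,0,0,0,1],[0,-0.0025,0.009,0,0,0,1]]'; python3 - <<'E'
from h import *
rel((540,-28,192),0.05)
E
```

```text
clock: 6.6
eef_pos: [540.6, -27.6, 195.2]
tcp_rot: [-3.142, 0.0, 0.049]
contact_force: [-0.4, -0.4, -0.8]
opening: 0.25
grasp_force: 29.6
t 6.6 pos [540.6 -27.6 195.2] zaxis [-0.  0. -1.] shift [-0.0006  0.0004  0.0032] turn [-0.     0.    -0.001] F [-0.4 -0.4 -0.8] q [-0.0537, 0.2859, 1.8657, -0.0, 0.9902, 1.4682] op 0.25 gf 29.6
```

```bash
python3 -m crank '[[0,0,0.001,0,0,0,1],[0,0,0.002,0,0,0,1],[0,0,0.002,0,0,0,1]]'; python3 -m crank '[[0,0,0.001,0,0,0,1],[0,0,0.001,0,0,0,1]]'
```

```text
clock: 6.9
eef_pos: [540.6, -27.6, 193.2]
tcp_rot: [-3.142, 0.0, 0.049]
contact_force: [0.0, -0.7, -0.3]
opening: 0.25
grasp_force: 29.6
clock: 7.1
eef_pos: [540.8, -27.6, 192.4]
tcp_rot: [-3.142, -0.0, 0.049]
contact_force: [-0.2, -0.3, 0.1]
opening: 0.249
grasp_force: 29.8
```

```bash
python3 -m crank '[[0,0,0.001,0,0,0,1],[0,0,0.001,0,0,0,1]]';python3 -m crank '[[0,0,0.001,0,0,0,1],[0,0,0.001,0,0,0,1]]'
```

```text
clock: 7.3
eef_pos: [541.4, -27.6, 192.3]
tcp_rot: [3.142, -0.002, 0.049]
contact_force: [-1.3, 0.8, 8.4]
opening: 0.251
grasp_force: 30.6
clock: 7.5
eef_pos: [542.0, -27.6, 192.3]
tcp_rot: [3.141, -0.003, 0.049]
contact_force: [-2.7, 0.2, 16.3]
opening: 0.251
grasp_force: 31.3
```

```bash
python3 -m crank '[[0,0,-0.015,0,0,0,1],[0,0,-0.035,0,0,0,1],[0,0,-0.055,0,0,0,1],[0,0,-0.067,0,0,0,1],[0,0,-0.067,0,0,0,1]]';python3 -m crank '[[0,0,0,0,0,0,1],[0,0,0.015,0,0,0,1],[0,0,0.035,0,0,0,1],[0,0,0.055,0,0,0,1],[0,0,0.062,0,0,0,1]]';python3 -m crank '[[0,0,0.002,0,0,0,1],[0,0,0.004,0,0,0,1],[0,0,0.004,0,0,0,1],[0,0,0.004,0,0,0,1]]'
```

```text
clock: 8.0
eef_pos: [541.6, -27.7, 258.8]
tcp_rot: [3.141, -0.003, 0.049]
contact_force: [-0.4, 1.0, -1.3]
opening: 0.252
grasp_force: 29.7
clock: 8.5
eef_pos: [538.8, -27.5, 192.3]
tcp_rot: [-3.141, 0.005, 0.049]
contact_force: [-1.1, 0.3, 16.6]
opening: 0.244
grasp_force: 32.0
clock: 8.9
eef_pos: [540.9, -27.6, 192.1]
tcp_rot: [-3.142, -0.0, 0.049]
contact_force: [-1.6, -0.9, 5.9]
opening: 0.252
grasp_force: 30.4
```

```bash
python3 -m crank '[[0,0,-0.015,0,0,0,1],[0,0,-0.04,0,0,0,1],[0,0,-0.07,0,0,0,1],[0,0,-0.105,0,0,0,1],[0,0,-0.13,0,0,0,1]]';python3 -m crank '[[0,0,-0.015,0,0,0,1],[0,0,-0.02,0,0,0,1],[0,0,-0.02,0,-0.1,0,1],[0,0,-0.02,0,-0.2,0,1],[0,0,-0.02,0,-0.2,0,1]]'; python3 -m crank '[[0,0,0,0,0,0,1],[0,0,0,0,0,0,1]]';python3 - <<'E'
from h import *
rel((540,-28,340),0.05)
f=cams.grab_frame('top')
print(onz(f,265+137/5,180+115/5,96))
cv2.imwrite('pics/t3.png',cv2.resize(f['image'][100:280,130:340,::-1],None,fx=3,fy=3))
E
```

```text
clock: 9.4
eef_pos: [541.1, -27.6, 323.7]
tcp_rot: [3.141, -0.002, 0.049]
contact_force: [0.0, -0.8, -1.4]
opening: 0.251
grasp_force: 29.7
clock: 9.9
eef_pos: [541.4, -27.5, 339.5]
tcp_rot: [-3.141, 0.204, 0.049]
contact_force: [0.3, -0.4, -1.5]
opening: 0.247
grasp_force: 29.6
clock: 10.1
eef_pos: [540.2, -27.6, 340.9]
tcp_rot: [-3.141, 0.199, 0.049]
contact_force: [-0.5, -0.2, -0.8]
opening: 0.25
grasp_force: 29.6
t 10.1 pos [540.2 -27.6 340.9] zaxis [-0.197 -0.01  -0.98 ] shift [-0.0001  0.0004  0.0009] turn [-0.     0.199 -0.001] F [-0.5 -0.2 -0.8] q [-0.043, 0.2541, 1.5812, -0.0181, 1.5045, 1.4819] op 0.25 gf 29.6
[538.04168859 -27.16355283  96.        ]
```

View pics/t3.png

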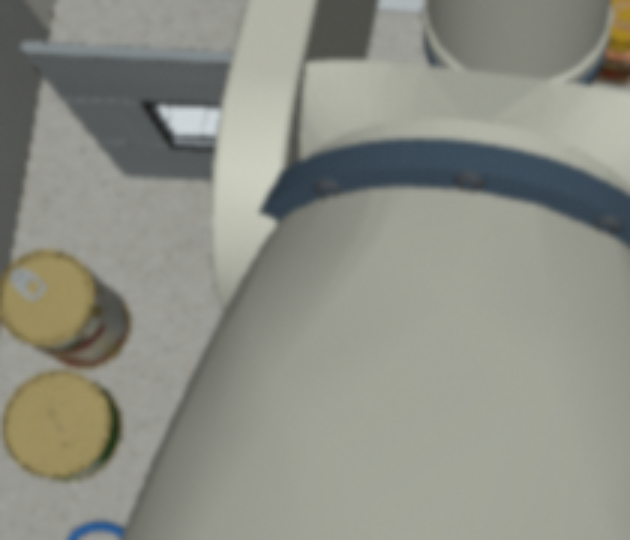

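The arm hides the cup here; the guard is unchanged. I'll fit the arm geometry, including this tilt, and plan the insertion.

```bash
cat > kin.py <<'E'
from h import *
from scipy.optimize import least_squares
pi=np.pi
D=[(.3534,1.6339,pi,624.7,249.8),(.1515,1.6906,pi,547.7,343.1),(.174,1.6696,pi,558.7,340.3),(.2466,1.7522,pi,562.7,262.9),(.2901,1.7738,pi,569.5,229.1),(.3299,1.8027,pi,571.5,194.9),(.2089,1.671,pi,571.4,319.9),(.1589,1.7362,pi,539.2,318.3),(.2762,1.8575,pi,541.3,203.6),(.2859,1.8657,pi,541.3,195.2),(.2541,1.5812,.2541+1.5812+1.5045,540.9,340.9)]
A=[];b=[]
for q2,q3,g,rr,z in D:
    s=q2+q3;A+=[[0,np.sin(q2),np.sin(s),np.cos(s),np.sin(g)],[1,np.cos(q2),np.cos(s),-np.sin(s),np.cos(g)]];b+=[rr,z]
d1,L2,a,bb,L=np.linalg.lstsq(np.array(A),np.array(b),rcond=None)[0]
print('fit',d1,L2,a,bb,L)
def fk(q):
    # base yaw q1, joints 2,3 pitch, 4 roll about forearm, 5 pitch, 6 roll
    E=lambda ax,v:R.from_euler(ax,v)
    Rs=E('z',q[0])*E('y',q[1]+q[2]); 
    w=E('z',q[0]).apply([L2*np.sin(q[1])+0,0,d1+L2*np.cos(q[1])])+Rs.apply([bb,0,a])
    # tool z along forearm 'z'; roll q4 about z, pitch q5
    T=Rs*E('z',q[3])*E('y',q[4])
    return w+T.apply([0,0,L]),T.apply([0,0,1]),w
def ik(P,zd,q0):
    f=lambda q:np.r_[(fk(q)[0]-P)/100,(fk(q)[1]-zd)*3]
    o=least_squares(f,q0,bounds=([-2.63,-.92,.06,-1.3,0],[2.63,2.1,2.66,4.44,2.69]));return o.x,o.cost
if __name__=='__main__':
    q=np.array([-0.043,0.2541,1.5812,-0.0181,1.5045]);print(fk(q))
    W=np.array([652,198,135]);
    for t in(35,40,45,50,55):
      for yaw in(.05,.15,.25,.35,.45):
        tt=np.radians(t);zd=np.array([np.sin(tt)*np.cos(yaw),np.sin(tt)*np.sin(yaw),-np.cos(tt)])
        g=[]
        for back in(99,170,220):
            x,c=ik(W-back*zd,zd,[.3,.2,2.1,0.,.3]);g.append(np.round(x,2).tolist()+[round(c,4)])
        print(t,yaw,*g)
E
python3 kin.py
```

```text
fit 297.5814123424764 567.2506206736397 495.17437240161854 60.22722799682526 324.5402629088287
(array([540.15648369, -29.10743178, 340.89641363]), array([-0.1974637 , -0.00957978, -0.98026339]), array([604.24140323, -25.998406  , 659.03135244]))
35 0.05 [0.43, 0.21, 2.08, -0.67, 0.35, np.float64(0.0)] [0.46, 0.06, 2.1, -0.53, 0.47, np.float64(0.0)] [0.49, -0.04, 2.1, -0.47, 0.57, np.float64(0.0)]
35 0.15 [0.37, 0.2, 2.1, -0.48, 0.28, np.float64(0.0)] [0.4, 0.04, 2.12, -0.36, 0.41, np.float64(0.0)] [0.42, -0.06, 2.12, -0.31, 0.52, np.float64(0.0)]
35 0.25 [0.32, 0.19, 2.1, -0.17, 0.24, np.float64(0.0)] [0.33, 0.03, 2.12, -0.12, 0.38, np.float64(0.0)] [0.33, -0.07, 2.12, -0.1, 0.48, np.float64(0.0)]
35 0.35 [0.26, 0.19, 2.1, 0.2, 0.24, np.float64(0.0)] [0.26, 0.03, 2.12, 0.15, 0.38, np.float64(0.0)] [0.25, -0.07, 2.12, 0.13, 0.49, np.float64(0.0)]
35 0.45 [0.21, 0.2, 2.1, 0.5, 0.29, np.float64(0.0)] [0.19, 0.04, 2.11, 0.38, 0.42, np.float64(0.0)] [0.17, -0.06, 2.11, 0.33, 0.52, np.float64(0.0)]
40 0.05 [0.45, 0.21, 2.15, -1.12, 0.28, np.float64(0.0)] [0.5, 0.05, 2.18, -0.84, 0.39, np.f
[... 2312 characters left out ...]
.41, np.float64(0.1552)] [0.68, -0.08, 2.36, -1.3, 0.49, np.float64(0.084)]
55 0.15 [0.39, 0.16, 2.21, -1.3, 0.15, np.float64(0.2599)] [0.45, -0.01, 2.32, -1.3, 0.21, np.float64(0.1587)] [0.51, -0.14, 2.4, -1.3, 0.27, np.float64(0.0866)]
55 0.25 [0.29, 0.15, 2.23, -1.3, 0.0, np.float64(0.2344)] [0.3, -0.02, 2.35, -1.3, 0.0, np.float64(0.1355)] [0.32, -0.15, 2.43, -1.3, 0.03, np.float64(0.0676)]
55 0.35 [0.24, 0.28, 2.37, 2.94, 0.47, np.float64(0.0)] [0.21, 0.09, 2.46, 2.84, 0.38, np.float64(0.0)] [0.19, -0.07, 2.5, 2.65, 0.28, np.float64(0.0)]
55 0.45 [0.14, 0.29, 2.36, 2.59, 0.5, np.float64(0.0)] [0.08, 0.1, 2.44, 2.37, 0.44, np.float64(0.0)] [0.02, -0.04, 2.48, 2.09, 0.41, np.float64(0.0)]
```

```bash
python3 - <<'E'
from h import *
t=np.pi/4;y=.45;zd=np.array([np.sin(t)*np.cos(y),np.sin(t)*np.sin(y),-np.cos(t)])
P=np.array([653,198,135])-235*zd;print(P)
rel(P,y,t)
E
```

```text
[503.37262074 125.72173649 301.17009358]
t 10.15 pos [540.2 -27.6 341.2] zaxis [-0.197 -0.01  -0.98 ] shift [-0.0208 -0.155   0.045 ] turn [ 0.121  0.97  -0.4  ] F [ 0.8  0.2 -0.5] q [-0.0431, 0.2536, 1.581, -0.0181, 1.5049, 1.482] op 0.25 gf 29.6
```

```bash
python3 -m crank '[[-0.001,-0.01,0.002,0.008,0.06,-0.025,1],[-0.003,-0.03,0.006,0.022,0.175,-0.07,1],[-0.006,-0.055,0.012,0.037,0.29,-0.12,1],[-0.01,-0.08,0.02,0.05,0.405,-0.165,1],[-0.013,-0.1,0.026,0.063,0.5,-0.205,1]]'; python3 - <<'E'
from h import *
rel((503.4,125.7,301.2),.45,np.pi/4)
E
```

```text
clock: 10.65
eef_pos: [516.6, 72.2, 318.9]
tcp_rot: [-3.088, -0.313, 0.24]
contact_force: [-0.2, 1.2, -1.5]
opening: 0.247
grasp_force: 29.6
t 10.65 pos [516.6  72.2 318.9] zaxis [ 0.286  0.125 -0.95 ] shift [-0.0055 -0.0541  0.0197] turn [ 0.058  0.465 -0.194] F [-0.2  1.2 -1.5] q [0.071, -0.0235, 1.9695, 0.1341, 0.8995, 1.3258] op 0.25 gf 29.6
```

```bash
python3 -m crank '[[-0.001,-0.014,0.005,0.015,0.12,-0.05,1],[-0.003,-0.028,0.01,0.03,0.24,-0.1,1],[-0.004,-0.042,0.015,0.045,0.36,-0.15,1],[-0.0055,-0.052,0.019,0.058,0.465,-0.194,1],[-0.0055,-0.052,0.019,0.058,0.465,-0.194,1]]'; python3 -m crank '[[0,0,0,0,0,0,1],[0,0,0,0,0,0,1],[0,0,0,0,0,0,1]]'; python3 - <<'E'
from h import *
rel((503.4,125.7,301.2),.45,np.pi/4)
o=np.zeros((600,800,3),np.uint8)
s=r.sense();z=M(s['tcp_rot'])[:,2]
for n in('top','side','wrist'):
    f=cams.grab_frame(n);im=f['image'][...,::-1]
    print(n,'tip',proj(f,s['eef_pos']+187*z),'win front corners',[np.round(proj(f,(653-4+a*-.05,198+a,h)),0).tolist() for a in(-30,30) for h in(90,180)])
    if n=='top':o[:300,:400]=cv2.resize(im[90:240,130:330],(400,300))
    if n=='side':o[:,400:]=cv2.resize(im[90:270,220:340],(400,600))
    if n=='wrist':o[300:,:400]=cv2.resize(im,(400,300))
cv2.imwrite('pics/m4.png',o)
E
```

```text
clock: 11.15
eef_pos: [503.4, 122.4, 301.1]
tcp_rot: [3.141, -0.782, 0.449]
contact_force: [-0.0, 1.2, -0.6]
opening: 0.25
grasp_force: 29.7
clock: 11.45
eef_pos: [505.6, 122.7, 302.2]
tcp_rot: [-3.14, -0.779, 0.448]
contact_force: [-0.2, 0.5, 0.1]
opening: 0.25
grasp_force: 29.7
t 11.45 pos [505.6 122.7 302.2] zaxis [ 0.633  0.306 -0.711] shift [-0.0012 -0.0036  0.0003] turn [ 0.     0.006 -0.002] F [-0.2  0.5  0.1] q [0.074, -0.1338, 2.297, 0.8534, 0.3493, 0.4762] op 0.25 gf 29.7
top tip [200.86652792 148.52423618] win front corners [[214.0, 150.0], [207.0, 136.0], [188.0, 149.0], [179.0, 134.0]]
side tip [298.40309709 166.72920691] win front corners [[308.0, 194.0], [309.0, 164.0], [304.0, 186.0], [305.0, 157.0]]
wrist tip [280.8899206  189.42271326] win front corners [[301.0, 214.0], [306.0, 165.0], [252.0, 196.0], [244.0, 144.0]]
```

View pics/m4.png

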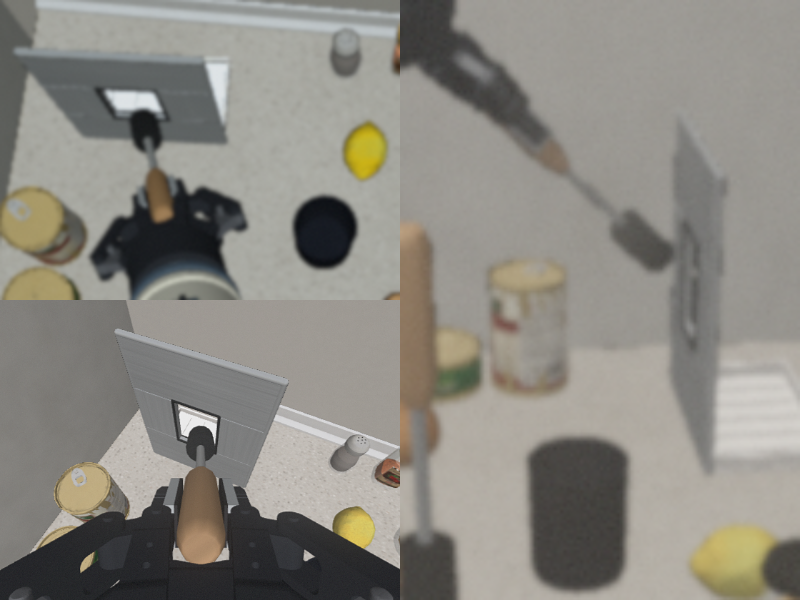

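The brush is pointing at the window with its tip just in front of it. In the wrist view the window corners are at (239,141) and (302,213), within about 3 mm of prediction. The cup is still at (292.5,206) in the top view. I'll insert along the axis.

```bash
python3 -m crank '[[-0.001,-0.003,0,0,0.006,0,1],[-0.001,-0.0036,0.01,0,0.006,0,1],[-0.001,-0.0036,0.025,0,0.006,0,1],[-0.001,-0.0036,0.04,0,0.006,0,1],[-0.001,-0.0036,0.05,0,0.006,0,1]]'; python3 - <<'E'
from h import *
t=np.pi/4;y=.45;zd=np.array([np.sin(t)*np.cos(y),np.sin(t)*np.sin(y),-np.cos(t)])
rel(np.array([653,198,135])-92*zd,y,t)
E
```

```text
clock: 12.1
eef_pos: [534.8, 141.3, 264.3]
tcp_rot: [-3.14, -0.784, 0.448]
contact_force: [-0.1, -0.2, -0.6]
opening: 0.248
grasp_force: 29.7
t 12.1 pos [534.8 141.3 264.3] zaxis [ 0.636  0.307 -0.708] shift [0.0014 0.0004 0.0921] turn [-0.     0.001 -0.002] F [-0.1 -0.2 -0.6] q [0.1218, -0.005, 2.2922, 1.1765, 0.2494, 0.1708] op 0.25 gf 29.7
```

```bash
python3 -m crank '[[0.0015,0,0.01,0,0,0,1],[0.0015,0,0.022,0,0,0,1],[0.0015,0,0.034,0,0,0,1],[0.0015,0,0.045,0,0,0,1],[0.0015,0,0.05,0,0,0,1]]'; python3 - <<'E'
from h import *
t=np.pi/4;y=.45;zd=np.array([np.sin(t)*np.cos(y),np.sin(t)*np.sin(y),-np.cos(t)])
rel(np.array([653,198,135])-92*zd,y,t)
E
```

```text
clock: 12.6
eef_pos: [567.5, 157.0, 229.8]
tcp_rot: [-3.14, -0.784, 0.447]
contact_force: [0.3, -0.0, -0.2]
opening: 0.247
grasp_force: 29.7
t 12.6 pos [567.5 157.  229.8] zaxis [ 0.636  0.307 -0.708] shift [0.0001 0.0003 0.042 ] turn [-0.     0.002 -0.002] F [ 0.3 -0.  -0.2] q [0.1538, 0.1211, 2.2616, 1.5836, 0.2077, -0.224] op 0.25 gf 29.7
```

```bash
python3 -m crank '[[0,0,0.01,0,0,0,1],[0,0,0.022,0,0,0,1],[0,0,0.034,0,0,0,1],[0,0,0.041,0,0,0,1],[0,0,0.041,0,0,0,1]]';python3 -m crank '[[0,0,0,0,0,0,1],[0,0,0,0,0,0,1],[0,0,0,0,0,0,1],[0,0,0,0,0,0,1],[0,0,0,0,0,0,1]]'; python3 - <<'E'
from h import *
t=np.pi/4;y=.45;zd=np.array([np.sin(t)*np.cos(y),np.sin(t)*np.sin(y),-np.cos(t)])
rel(np.array([653,198,135])-92*zd,y,t)
s=r.sense();z=M(s['tcp_rot'])[:,2];print('qvel',np.round(s['qvel'],3))
o=np.zeros((600,800,3),np.uint8)
for n in('top','side','wrist'):
    f=cams.grab_frame(n);im=f['image'][...,::-1]
    print(n,[np.round(proj(f,s['eef_pos']+k*z)) for k in(132,187)])
    if n=='top':o[:300,:400]=cv2.resize(im[90:240,130:330],(400,300))
    if n=='side':o[:,400:]=cv2.resize(im[90:270,220:340],(400,600))
    if n=='wrist':o[300:,:400]=cv2.resize(im[100:310,140:420],(400,300))
cv2.imwrite('pics/m5.png',o)
E
```

```text
clock: 13.1
eef_pos: [593.4, 169.6, 200.7]
tcp_rot: [-3.139, -0.783, 0.447]
contact_force: [0.3, 0.5, -1.3]
opening: 0.248
grasp_force: 29.7
clock: 13.6
eef_pos: [593.3, 169.4, 202.0]
tcp_rot: [-3.14, -0.785, 0.448]
contact_force: [0.6, 0.2, -0.8]
opening: 0.244
grasp_force: 29.7
t 13.6 pos [593.3 169.4 202. ] zaxis [ 0.637  0.308 -0.707] shift [-0.0006  0.0002  0.0022] turn [-0.     0.    -0.001] F [ 0.6  0.2 -0.8] q [0.1746, 0.218, 2.2309, 1.929, 0.2069, -0.5611] op 0.24 gf 29.7
qvel [ 0.001  0.004  0.     0.002  0.001 -0.001]
top [array([196., 134.]), array([194., 126.])]
side [array([315., 182.]), array([325., 192.])]
wrist [array([281., 205.]), array([281., 189.])]
```

View pics/m5.png

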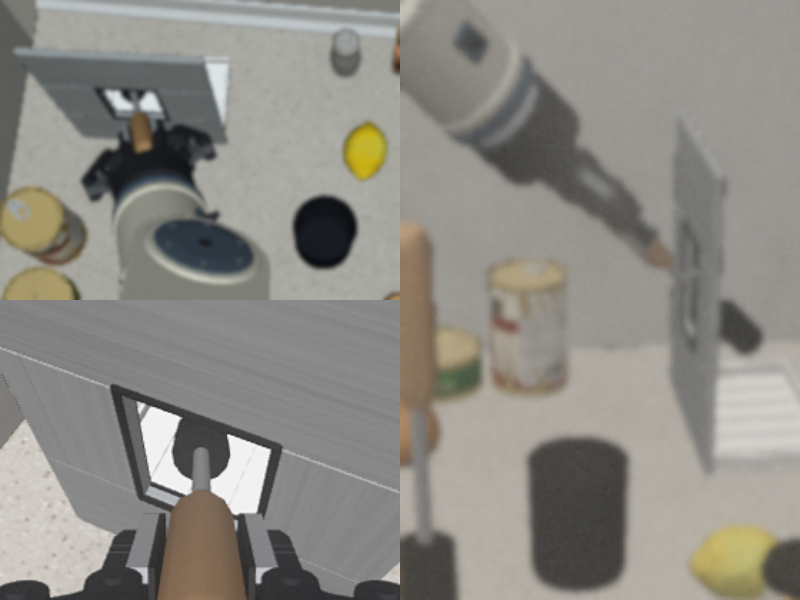

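The last view shows the head beyond the panel and over the tray. The shaft is near the middle of the window, the handle is on the robot's side, and the cup stands where it was. There is no contact force, so I'll hand it in.

```bash
python3 -c "
from rig import sign_off
print(sign_off())"
```

```text
the job is handed in; nothing more can be done
None
```

The job is handed in at about 14 s of the 48 s. The cup was scrubbed down, up about 66 mm and down again, and is still where it stood. The brush is held at 45° through the window with its head over the tray, still and with no contact force measured.

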